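Put the bench things away into their trays

TASK

Clear the grey bench mat by sorting what stands on it: the two blue-capped bottles go into the blue tray and the two amber bottles with orange caps into the yellow tray, one standing upright in each bay, and the aluminium heating block goes flat into the red tray. Do not tip any bottle over on the way, and leave the tube rack and the tip box where they are.

Things in the scene. Friction and masses are not known exactly. Their poses are not given: they have to be found in the camera images.
- tray_blue: Fixed, low open blue plastic tray, walls and floor 4 mm thick, rim 18 mm above the bench, inner floor 4 mm above it. Origin: centre of the underside; z up. 72 mm (x) by 148 mm (y); a cross wall makes two bays, each 64 (x) by 68 mm (y) inside, centred at own x = 0, y = -36 and +36 mm. For the two blue-capped bottles, one per bay, either way round.
- tray_yellow: Fixed, low open yellow plastic tray, walls and floor 4 mm thick, rim 18 mm above the bench, inner floor 4 mm above it. Origin: centre of the underside; z up. 72 mm (x) by 148 mm (y); a cross wall makes two bays, each 64 (x) by 68 mm (y) inside, centred at own x = 0, y = -36 and +36 mm. For the two amber bottles, one per bay, either way round.
- tray_red: Fixed, low open red plastic tray, walls and floor 4 mm thick, rim 18 mm above the bench, inner floor 4 mm above it. Origin: centre of the underside; z up. One bay: 96 mm (x) by 76 mm (y), inside 88 by 68 mm. For the aluminium block, lengthwise along the tray's x.
- buffer_a: One of two alike buffer bottles: white body, blue cap. Upright and round: straight body 40 mm in diameter to 60 mm up, shoulder, screw cap 30 mm in diameter, top at 90 mm; about 90 g. Starts on a grey mat 3 mm thick. Origin: centre of the underside; z up. Grip the straight body about 48 mm above the underside, from any side.
- buffer_b: One of two alike buffer bottles: white body, blue cap. Upright and round: straight body 40 mm in diameter to 60 mm up, shoulder, screw cap 30 mm in diameter, top at 90 mm; about 90 g. Starts on a grey mat 3 mm thick. Origin: centre of the underside; z up. Grip the straight body about 48 mm above the underside, from any side.
- amber_a: One of two alike amber bottles: brown glass body, orange cap. Upright and round: straight body 40 mm in diameter to 60 mm up, shoulder, screw cap 30 mm in diameter, top at 90 mm; about 90 g. Starts on a grey mat 3 mm thick. Origin: centre of the underside; z up. Grip the straight body about 48 mm above the underside, from any side.
- amber_b: One of two alike amber bottles: brown glass body, orange cap. Upright and round: straight body 40 mm in diameter to 60 mm up, shoulder, screw cap 30 mm in diameter, top at 90 mm; about 90 g. Starts on a grey mat 3 mm thick. Origin: centre of the underside; z up. Grip the straight body about 48 mm above the underside, from any side.
- heat_block: Aluminium heating block, 64 mm (own x) by 44 mm (own y) by 45 mm high, dark wells on top, about 300 g. Starts on the grey mat, 3 mm thick. Origin: centre of the underside; z up. Grip across the 44 mm (own y) about 36 mm above the underside, so that the fingertips stay above the tray's walls.
- tube_rack: Bystander, loose, leave it alone: teal microtube rack, 70 mm (own x) by 125 mm (own y), 53 mm high with its tubes. Origin: centre of the underside.
- tip_box: Bystander, loose, leave it alone: dark blue pipette-tip box with a pale lid, 80 mm (own x) by 120 mm (own y), 65 mm high. Origin: centre of the underside.

How it is judged:
By the outcome, as a careful person would: the job done as asked, in the order asked, and still so for the second after the job is handed in, with the robot touching nothing.
It also fails if it takes over 112 s, if anything falls off the work surface, if the arm or the gripper's body presses on something with over 40 N, if the wrist force passes 120 N, or if a joint passes its speed limit or range.

ROBOT

A 6-joint arm with a two-finger parallel gripper is mounted at the origin on the work surface. World frame = base frame: x ahead of the robot, y to its left, z up, the work surface at z = 0. Lengths are in m, angles in rad, forces in N, time in s.
With the tool pointing down it reaches from about 0.35 to 0.975 m from the base axis. Payload 7.1 kg.
Tool frame: the origin (TCP) lies at the centre of the arm's flange, where the gripper is bolted on; the fingertips stand 182 mm ahead of it and the grasp point (between the pads) lies 163 mm ahead of it; z points along the fingers, y is the line along which they close (so a half turn about z gives the same grasp; the last joint's range is limited). The gripper opens to 88 mm and grips with 3 to 60 N. Pads are 20 mm wide; open, the fingers measure 115 mm over their backs; the gripper's body (75 mm by 178 mm) begins 61 mm behind the grasp point.
Start: joints at [-1.126, 0.423, 1.63, -0, 1.089, -0.019], TCP at [0.28, -0.559, 0.405] pointing down, gripper open.
Joint ranges: [-3, 3], [-0.9, 2.11], [0.09, 2.58], [-1.31, 4.45], [0.11, 2.69], [-2.54, 2.54]. Speed limits (rad/s): [2.39, 2.39, 3.01, 3.14, 3.14, 3.14].

INTERFACE

Orientations are given as a 3x3 rotation matrix whose columns are the frame's x, y, z axes.
In Python, from plant import manip gives the robot as it stands. Calls block until the motion is done:
- manip.move_to(position, orientation): joint-space move of the TCP to a pose.
- manip.move_l(position, rotation=None, vel=0.15): straight line of the TCP; rotation=None keeps the orientation; vel is the mean speed in m/s.
- manip.movej(angles): joint-space move.
- manip.set_gripper(opening, squeeze=None): finger opening in m; squeeze is the grip in N (None keeps the last); returns when the fingers have stopped.
- manip.pause(seconds).
- manip.inverse_kinematics(position, orientation): joint angles nearest the present ones, or None.
- manip.state(): the state.
- manip.grab_frame(name): name is "side" or "top" or "wrist"; returns a dict with "color" (384x512x3 uint8, red, green, blue), "fx", "fy", "cx", "cy" (pixels), "dist" ([k1, k2, p1, p2, k3] as OpenCV has them; the pictures are not rectified), "R" (3x3) and "t" (3): a world point X has camera coordinates R X + t; the wrist camera has in their place "T_tool_cam" (4x4, takes a point from camera to tool coordinates, whose origin is the TCP and whose axes are the flange's). Camera axes: x right, y down, z forward; pixel columns grow to the right and rows downward; lengths in m; the calibration is good to about 2 mm. A picture is of the moment at which its call begins: read the wrist's pose just before it. There is no depth.
A pose or a line that the arm cannot do raises manip.PlanningError and nothing moves.
- manip.close_job(): hands the job in; it is judged then, once.
The state is a dict: "t": time; "qpos": joint angles; "joint_velocities": joint speeds; "joint_torque": joint torques, N m; "tcp_pos": TCP position; "tool_rot": TCP orientation; "force": force on the tool from outside, world axes, zero at the start; "ft_torque": the same for the moment, N m; "finger_gap": finger opening in m; "finger_force": force on a finger pad.
Only numpy, scipy, OpenCV 4.12 (cv2) and the standard library are available. Lean on these libraries where they do the work, as an engineer would, in place of code of your own. Each camera call takes 0.05 s, during which the arm holds its last target. There are 200 camera calls.

## Working session

There is one attempt and no reset: what is moved stays moved. The work goes in short steps, each a Python script; the robot and the scene stay as the last script left them, time stands still between calls to the robot, and variables do not carry over. Pictures are saved under pics/ and viewed, at most 14 in all, crops included, and the job is handed in when it is done.

```bash
mkdir -p pics; ls; python3 - <<'E'
from plant import manip
import cv2,pickle
for n in("top","side"):
    f=manip.grab_frame(n); pickle.dump(f,open(n+"0.pkl","wb"))
    cv2.imwrite(f"pics/{n}0.png",cv2.resize(f["color"][:,:,::-1],(800,600),interpolation=cv2.INTER_CUBIC))
    print(n,f["fx"],f["cx"],f["cy"],f["dist"],f["R"],f["t"])
print(manip.state())
E
```

```text
pics
top 401.3635575230232 255.9108040228264 197.7682085975218 [-0.11267193  0.          0.          0.          0.        ] [[-0.00641872 -0.99966678  0.02500271]
 [-0.98536697  0.00206417 -0.17043377]
 [ 0.17032537 -0.02573081 -0.98505187]] [-0.00515115  0.58020018  1.07754413]
side 467.76716845193573 260.59085249692436 194.65123344853754 [-0.04915902  0.          0.          0.          0.        ] [[-0.96823004 -0.24957411  0.01559954]
 [-0.18952681  0.6917182  -0.69685402]
 [ 0.16312624 -0.67767153 -0.71704333]] [0.56527467 0.16379794 1.16724856]
{'t': 0.1, 'qpos': array([-1.12598847e+00,  4.23725138e-01,  1.63064495e+00,  2.93624790e-05,
        1.08862102e+00, -1.90082570e-02]), 'joint_velocities': array([ 0.00029577, -0.00140346, -0.00296712, -0.00084496, -0.00125156,
        0.00023859]), 'joint_torque': array([-9.40125051e-05, -5.45611238e+01, -2.74323821e+01,  6.45422889e-02,
        1.88067835e-02, -6.26766837e-05]), 'tcp_pos': array([ 0.27950616, -0.5587119 ,  0.40399147]), 'tool_rot': array([[ 8.94357934e-01,  4.47351709e-01, -5.78248986e-04],
       [ 4.47352079e-01, -8.94357029e-01,  1.27356761e-03],
       [ 5.25716027e-05, -1.39770618e-03, -9.99999022e-01]]), 'force': array([ 0.19529847, -0.28868258,  0.04947702]), 'ft_torque': array([ 0.00189097, -0.02164175,  0.00734688]), 'finger_force': 0.0, 'finger_gap': 0.0880528865776388}
```

View pics/top0.png

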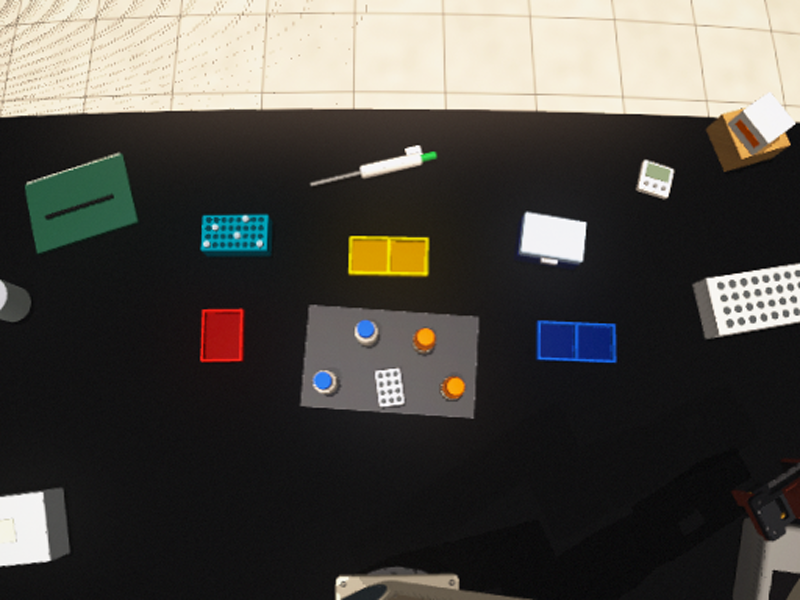

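View pics/side0.png

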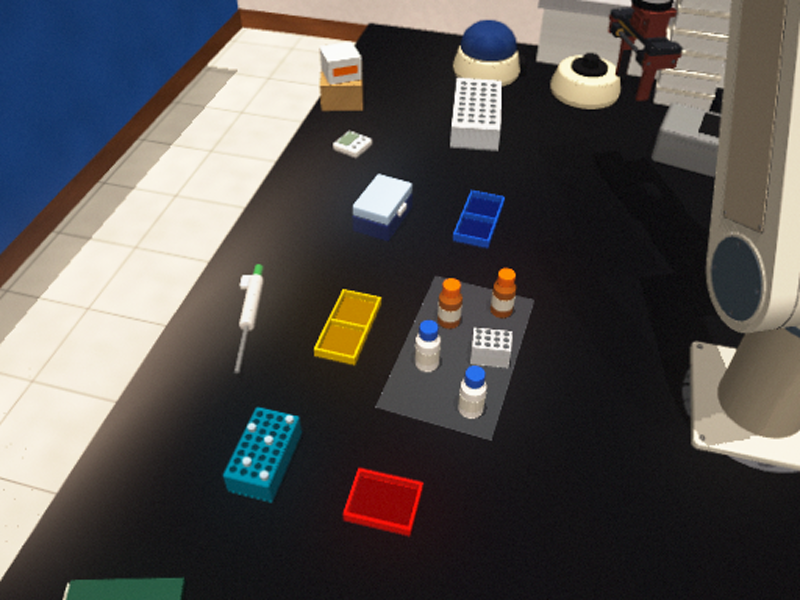

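```bash
cat > vis.py <<'E'
import numpy as np,cv2
from scipy.optimize import minimize
def proj(f,P):
    K=np.array([[f["fx"],0,f["cx"]],[0,f["fy"],f["cy"]],[0,0,1]])
    return cv2.projectPoints(np.float64(P),cv2.Rodrigues(f["R"])[0],np.float64(f["t"]),K,np.float64(f["dist"]))[0][:,0]
def ground(f,uv,z):
    K=np.array([[f["fx"],0,f["cx"]],[0,f["fy"],f["cy"]],[0,0,1]])
    n=cv2.undistortPoints(np.float64([[uv]]),K,np.float64(f["dist"]))[0,0]
    d=f["R"].T@[*n,1]; c=-f["R"].T@f["t"]; return (c+d*(z-c[2])/d[2])[:2]
def blob(f,kind,uv,win):
    "filled hull of the colour blob nearest to uv within +-win pixels"
    h,s,v=[a.astype(int) for a in cv2.split(cv2.cvtColor(f["color"],cv2.COLOR_RGB2HSV))]
    m={"blue":(h>100)&(h<130)&(s>130)&(v>70),"orange":(h>8)&(h<22)&(s>170)&(v>190),
       "yellow":(h>17)&(h<35)&(s>130)&(v>70),"red":((h<8)|(h>170))&(s>150)&(v>60),
       "white":(s<60)&(v>125)}[kind].astype(np.uint8)
    w=np.zeros_like(m);u0,v0=map(int,uv);w[max(v0-win,0):v0+win,max(u0-win,0):u0+win]=1
    m=cv2.morphologyEx(m*w,cv2.MORPH_CLOSE,np.ones((3,3)))
    n,l,st,c=cv2.connectedComponentsWithStats(m)
    k=max(range(1,n),key=lambda i:st[i,4])
    return cv2.convexHull(np.argwhere(l==k)[:,::-1].astype(np.float32))[:,0]
def draw(p,shape=(384,512)):
    m=np.zeros((shape[0]*4,shape[1]*4),np.uint8)
    cv2.fillConvexPoly(m,cv2.convexHull(np.round((p+.5)*4).astype(np.int32)),1); return m>0
def prism(kind,q,dims,z):
    if kind=="cyl": a=np.linspace(0,6.28,24);b=dims*np.c_[np.cos(a),np.sin(a)]
    else:
        b=np.array([[1,1],[1,-1],[-1,-1],[-1,1]])*np.array(dims)/2
        c,s=np.cos(q[2]),np.sin(q[2]); b=b@np.array([[c,s],[-s,c]])
    b=b+q[:2]; return np.r_[np.c_[b,np.full(len(b),z[0])],np.c_[b,np.full(len(b),z[1])]]
def fit(views,kind,q0,dims,z):
    "views: [(frame,hull)]; maximise silhouette IoU over x,y(,yaw)"
    M=[(f,cv2.dilate(draw(h).astype(np.uint8),np.ones((4,4)))>0) for f,h in views]
    def cost(q):
        c=0
        for f,m in M:
            p=draw(proj(f,prism(kind,q,dims,z))); c+=1-(p&m).sum()/(p|m).sum()
        return c/len(M)
    q0=np.array(q0,float); sx=np.vstack([q0]+[q0+d for d in np.diag([.01,.01,.15][:len(q0)])])
    r=minimize(cost,q0,method="Nelder-Mead",options=dict(initial_simplex=sx,xatol=1e-4,fatol=1e-4))
    return r.x,1-r.fun
E
cat > meas.py <<'E'
import pickle,json
from vis import *
T,S=[pickle.load(open(n+"0.pkl","rb")) for n in("top","side")]
k=1.5625
obj={"buffer_a":("cyl","blue",(365,329),8,.015,(.073,.093)),"buffer_b":("cyl","blue",(323,381),8,.015,(.073,.093)),
"amber_a":("cyl","orange",(425,339),11,.015,(.073,.093)),"amber_b":("cyl","orange",(455,386),11,.015,(.073,.093)),
"heat_block":("box","white",(389,387),17,(.064,.044),(.003,.048)),
"tray_yellow":("box","yellow",(389,256),40,(.072,.148),(0,.018)),"tray_blue":("box","blue",(577,342),40,(.072,.148),(0,.018)),
"tray_red":("box","red",(222,335),30,(.096,.076),(0,.018))}
out={}
for n,(kd,col,uv,win,d,z) in obj.items():
    g=ground(T,np.array(uv)/k,z[1]); su=proj(S,[[*g,z[1]]])[0]
    V=[(T,blob(T,col,np.array(uv)/k,win)),(S,blob(S,col,su,int(win*1.3)))]
    for y0 in ([0] if kd=="cyl" else [0.05] if n!="heat_block" else [.1,1.5]):
        q0=[*g] if kd=="cyl" else [*g,y0]
        r=[fit(v,kd,q0,d,z) for v in(V,V[:1],V[1:])]
        print(n,*[(np.round(a,4).tolist(),round(b,3)) for a,b in r])
        if n not in out or r[0][1]>out[n][1]: out[n]=(r[0][0].tolist(),r[0][1])
json.dump({k:v[0] for k,v in out.items()},open("poses.json","w"))
E
python3 meas.py
```

```text
buffer_a ([0.5386, 0.0535], np.float64(0.845)) ([0.5411, 0.0539], np.float64(0.886)) ([0.5372, 0.0528], np.float64(0.92))
buffer_b ([0.4501, 0.1262], np.float64(0.829)) ([0.4506, 0.1263], np.float64(0.902)) ([0.4481, 0.1252], np.float64(0.882))
amber_a ([0.5247, -0.0502], np.float64(0.776)) ([0.5257, -0.0503], np.float64(0.908)) ([0.5218, -0.0487], np.float64(0.772))
amber_b ([0.4395, -0.101], np.float64(0.731)) ([0.4401, -0.1003], np.float64(0.902)) ([0.4373, -0.112], np.float64(0.621))
heat_block ([0.4397, 0.0119, 0.1168], np.float64(0.916)) ([0.4408, 0.0124, 0.1], np.float64(0.91)) ([0.4382, 0.012, 0.1342], np.float64(0.985))
heat_block ([0.4387, 0.0125, 0.1128], np.float64(0.913)) ([0.4412, 0.0125, 0.0951], np.float64(0.91)) ([0.4372, 0.0127, 1.16], np.float64(0.762))
tray_yellow ([0.6889, 0.0119, -0.0108], np.float64(0.933)) ([0.6898, 0.0131, -0.0115], np.float64(0.959)) ([0.6855, 0.0133, -0.0171], np.float64(0.935))
tray_blue ([0.5239, -0.3382, -0.0285], np.float64(0.941)) ([0.5254, -0.3383, -0.0455], np.float64(0.965)) ([0.5212, -0.3373, -0.0441], np.float64(0.948))
tray_red ([0.538, 0.3219, 0.0047], np.float64(0.935)) ([0.5396, 0.3214, -0.0008], np.float64(0.955)) ([0.5359, 0.3212, -0.0092], np.float64(0.923))
```

```bash
cat > rob.py <<'E'
from plant import manip
import numpy as np,json,cv2
P={k:np.array(v) for k,v in json.load(open("poses.json")).items()}
G,UP=.163,.175          # grasp point offset, transit height of the grasp point
def rot(yaw):           # tool down, closing line at yaw
    c,s=np.cos(yaw),np.sin(yaw); return np.array([[-s,c,0],[c,s,0],[0,0,-1.]])
def tcp(xy,z): return np.array([xy[0],xy[1],z+G])
def bay(tray,y):
    x0,y0,a=P[tray]; return np.array([x0-y*np.sin(a),y0+y*np.cos(a)])
def wrist():
    s=manip.state(); f=manip.grab_frame("wrist")
    X=np.eye(4);X[:3,:3]=s["tool_rot"];X[:3,3]=s["tcp_pos"]
    W=np.linalg.inv(X@f["T_tool_cam"]); f["R"],f["t"]=W[:3,:3],W[:3,3]; return f
def save(f,n): cv2.imwrite(f"pics/{n}.png",f["color"][:,:,::-1])
def pick(xy,yaw,z,grip,wide=.075):
    manip.set_gripper(wide,grip)
    manip.move_l(tcp(xy,UP),rot(yaw),vel=.3)
    manip.move_l(tcp(xy,z),vel=.12)
    manip.set_gripper(0.02,grip); s=manip.state()
    manip.move_l(tcp(xy,UP),vel=.12)
    print("picked",round(s["finger_gap"],4),round(manip.state()["finger_gap"],4),round(manip.state()["finger_force"],1),round(manip.state()["t"],1))
def place(xy,yaw,z,wide):
    manip.move_l(tcp(xy,UP),rot(yaw),vel=.3)
    manip.move_l(tcp(xy,z),vel=.1); manip.pause(.2)
    print("at",np.round(manip.state()["tcp_pos"]-tcp(xy,z),4),np.round(manip.state()["force"],1))
    manip.set_gripper(wide); manip.move_l(tcp(xy,UP),vel=.15)
    print("placed",round(manip.state()["t"],1))
E
python3 - <<'E'
from rob import *
from vis import *
manip.move_to(tcp([.49,.0],.26),rot(0))
f=wrist(); save(f,"w0"); print(manip.state()["t"],manip.state()["tcp_pos"])
for n,z in dict(buffer_a=.093,buffer_b=.093,amber_a=.093,amber_b=.093,heat_block=.048).items(): print(n,proj(f,[[*P[n][:2],z]]).round(1))
import pickle;pickle.dump(f,open("w0.pkl","wb"))
E
```

```text
2.2917 [ 0.49016417 -0.00065839  0.42299321]
buffer_a [[303.6 126.4]]
buffer_b [[215.   50.4]]
amber_a [[287.5 221.7]]
amber_b [[212.5 263. ]]
heat_block [[214.4 159.8]]
```

View pics/w0.png

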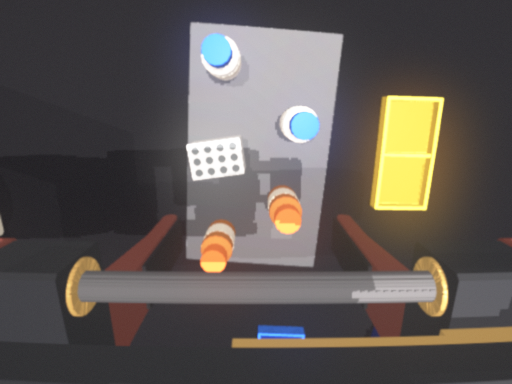

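The wrist view shows the caps at about (305,125), (217,50), (288,219) and (214,261) and the block at (216,159). All are within 1–3 px (about 2 mm) of the predictions, so the poses hold and I'll start with the first bottle.

```bash
python3 - <<'E'
from rob import *
import rob
for k in P: P[k][0]+=.0015
P["amber_a"][1]+=.0015
json.dump({k:v.tolist() for k,v in P.items()},open("poses.json","w"))
pick(P["buffer_a"],0,.051,25)
place(bay("tray_blue",-.036),P["tray_blue"][2],.053,.07)
f=manip.grab_frame("side")["color"]; cv2.imwrite("pics/s1.png",f[:,:,::-1])
E
```

```text
picked 0.0396 0.0395 25.0 6.3
at [ 0.0001 -0.0001  0.0006] [-0.4  0.4 -1.9]
placed 11.0
```

View pics/s1.png

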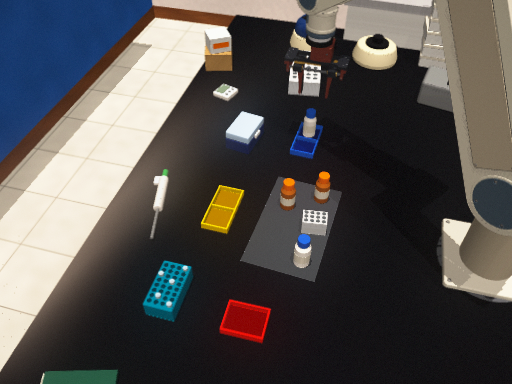

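The first bottle stands upright in the far bay of the blue tray, at about (309,123). I'll carry on with the second blue-capped bottle and the ambers.

```bash
python3 - <<'E'
from rob import *
def go(n,tray,y):
    pick(P[n],0,.051,25)
    g=manip.state()["finger_gap"]
    if not .037<g<.043: raise SystemExit("bad grasp")
    place(bay(tray,y),P[tray][2],.053,.07)
go("buffer_b","tray_blue",.036)
go("amber_a","tray_yellow",.036)
go("amber_b","tray_yellow",-.036)
f=manip.grab_frame("side")["color"]; cv2.imwrite("pics/s2.png",f[:,:,::-1])
E
```

```text
picked 0.0396 0.0396 25.0 16.3
at [ 0.0002 -0.0001  0.0006] [-1.   0.2 -0.2]
placed 21.1
picked 0.039 0.0392 25.0 25.4
at [0.0002 0.     0.0006] [ 0.   0.3 -0.5]
placed 29.4
picked 0.0401 0.0395 25.0 33.8
at [ 0.0002 -0.      0.0006] [-0.   0.6 -1.2]
placed 38.0
```

View pics/s2.png

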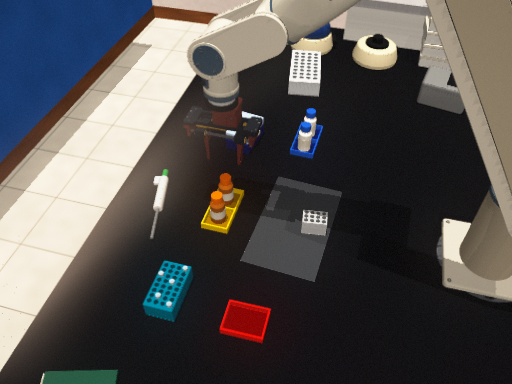

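```bash
python3 - <<'E'
from rob import *
b,r=P["heat_block"],P["tray_red"]
o=min((-np.pi/2,np.pi/2),key=lambda o:max(abs(manip.inverse_kinematics(tcp(q,.1),rot(q[2]+o))[5]) for q in(b,r)))
manip.move_to(tcp(b,UP),rot(b[2]+o))
pick(b,b[2]+o,.039,45)
if not .041<manip.state()["finger_gap"]<.048: raise SystemExit("bad grasp")
place(r,r[2]+o,.041,.065)
manip.move_l(tcp(r[:2]+[-.12,.0],.26),vel=.3)
for n in("side","top"):
    f=manip.grab_frame(n)["color"]; cv2.imwrite(f"pics/{n}3.png",f[:,:,::-1])
f=wrist(); save(f,"w3"); print(manip.state()["t"])
E
```

```text
picked 0.0432 0.0436 45.0 43.3
at [0.0001 0.0001 0.0005] [ 0.4 -0.8 -2.8]
placed 47.8
48.5667
```

View pics/side3.png

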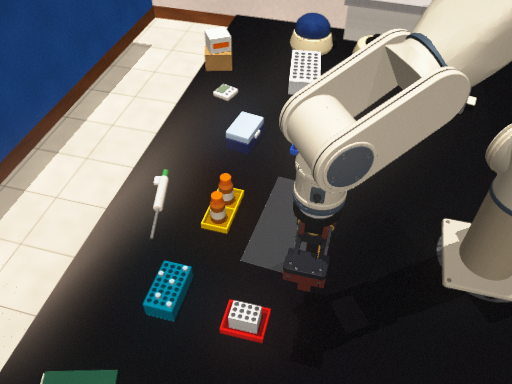

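View pics/top3.png

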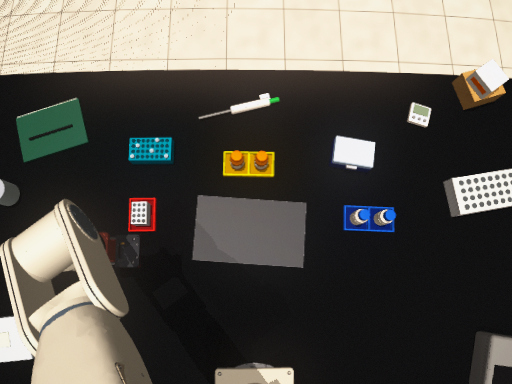

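The top view shows the mat empty. The block lies flat in the red tray (141,213), the ambers stand in the yellow tray (237,161) and (262,161), and the blue-capped bottles stand in the blue tray (361,216) and (387,216). The rack and the tip box have not moved, so I'll hand it in.

```bash
python3 -c "
from plant import manip
manip.pause(.5);print(manip.close_job())"
```

```text
the job is handed in; nothing more can be done
None
```

The job is handed in at about 49 s of the 112 s allowed: in the final camera views all four bottles stand upright, one per bay in the right trays, the block lies flat in the red tray, and the tube rack and tip box are where they were.

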